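Shut the eyelet case and turn its turnbutton over the lid

ROBOT

A 6-joint arm with a two-finger parallel gripper is mounted at the origin on the work surface. World frame = base frame: x ahead of the robot, y to its left, z up, the work surface at z = 0. Lengths are in mm, angles in degrees, forces in N, time in s.
With the tool pointing down it reaches from about 300 to 775 mm from the base axis. Payload 14.6 kg.
Tool frame: the origin (TCP) lies midway between the tips of the shut fingers; the grasp point (between the pads) lies 19 mm behind it; z points along the fingers, y is the line along which they close (so a half turn about z gives the same grasp; the last joint's range is limited). The gripper opens to 85 mm and grips with 20 to 120 N. Pads are 22 mm wide; open, the fingers measure 114 mm over their backs; the gripper's body (76 mm by 85 mm) begins 54 mm behind the grasp point. The pads swing forward as they close: fully open they stand 13 mm farther back than shut.
Start: joints at [-69.993, 17.183, 87.147, -0, 75.671, -3.816], TCP at [222.149, -503.129, 231.281] pointing down, gripper open.
Joint ranges: [-173.82, 173.82], [-45.26, 126.66], [13.44, 144.39], [-59.66, 239.66], [0, 175.72], [-146.38, 146.38]. Speed limits (degrees/s): [127.2, 127.2, 147.25, 180, 180, 180].

INTERFACE

Orientations are given as a 3x3 rotation matrix whose columns are the frame's x, y, z axes.
In Python, from workcell import ctrl gives the robot as it stands.
- The arm moves only by the tool creep_tool, called after "Call:" as a command line: name --argument value ..., lists and objects as JSON in quotes. Schema: {"type":"object","properties":{"increments":{"type":"string"},"squeeze":{"type":"number"},"only":{"type":"string"},"quiet":{"type":"boolean"},"lines":{"type":"string"}},"required":["increments"],"additionalProperties":false}. increments is a string of 1 to 10 rows, one to a line, with the numbers parted by spaces; each row has 7 numbers: the opening from 0.0 (shut) to 1.0 (fully open), then dx, dy, dz in fractions of the full range, 1 being 60 cm, then a rotation vector rx, ry, rz in fractions of the full range, 1 being 2 rad; each row is the pose to reach, as a shift and turn from the pose commanded when the call began, along the tool's axes at that moment; what a row does not reach only later rows make up. A row lasts 1/10 s, in which the tool goes at most 50 mm and 8.59 degrees, less where a joint would pass 70% of its speed; a pose out of reach is approached as far as the arm can. The fingers move at their own pace and stop on an object; squeeze is the grip in N (left out, the last holds). Time passes only in rows, so rows that do not move let the fingers close. The tool returns the time, the measured TCP pose, the force, the opening and the grip force at its end. only (a regular expression) keeps the lines of the reply that match it, lines (a string "A,B") keeps lines A to B, and quiet returns only ok. No shift or turn number may pass 1 either way. Input that does not fit is refused with a message, and nothing moves.
- ctrl.state(): the state, without advancing time (a new reading comes with each control period).
- ctrl.camera(name): name is "scene" or "top"; returns a dict with "pixels" (384x512x3 uint8, red, green, blue), "fx", "fy", "cx", "cy" (pixels), "extrinsics" (4x4, takes a point from camera to world coordinates). Camera axes: x right, y up, looking along -z (the intrinsics and any distortion apply to the point x, -y, -z); pixel columns grow to the right and rows downward; lengths in mm; the calibration is good to about 2 mm. A picture is of the moment at which its call begins. There is no depth.
- ctrl.job_done(): hands the job in; it is judged then, once.
The state is a dict: "time_s": time; "qpos": joint angles; "dq": joint speeds; "joint_torque": joint torques, N m; "tcp_pos": TCP position; "tcp_rot": TCP orientation; "ft_force": force on the tool from outside, world axes, zero at the start; "ft_torque": the same for the moment, N m; "finger_gap": opening from 0.0 (shut) to 1.0 (fully open); "grasp_force": force on a finger pad.
Only numpy, scipy, OpenCV 4.12 (cv2) and the standard library are available. Lean on these libraries where they do the work, as an engineer would, in place of code of your own. Each camera call takes 0.05 s, during which the arm holds its last target. There are 200 camera calls.

TASK

Close the blue lid of the eyelet case all the way down, then turn that case's brass turnbutton clockwise until it lies square across the lid's front edge and holds it shut. Do not press against or knock the red-lidded case.

Things in the scene. Friction and masses are not known exactly. Their poses are not given: they have to be found in the camera images.
- blue_case: Pale wooden case with a BLUE lid, fixed to the bench, outside 150 (x) x 170 (y) x 60 mm high, lid 8 mm on top. Origin: middle of its underside; x runs from its front (turnbutton, robot side) to its back (hinges), y to the left seen from the robot, z up; yaw within 17 deg. A dark 50 x 50 mm block, 70 mm high, centre at x -100 mm, carries the turnbutton, its vertical pivot at x -100, y 0.
- blue_lid (a joint): Blue lid, rad: 0 fully shut (top at z 68 mm), grows as it opens; starts ajar at 0.35 to 0.7. Flat panel 150 x 170 x 8 mm, hinged on the case's back top edge (line along y at x +75, z 60 mm). Stiff hinge: it stays where left and goes down under about 3 N from above near its front edge. It cannot shut if the turnbutton is already across.
- blue_lip (a point): Middle of the blue lid's front edge, on its top face; it moves with the lid. x points from front edge to hinge along the lid, z out of its top. With the lid shut it is at case x -75, y 0, z 68 mm.
- blue_turnbutton (a joint): Blue case's brass turnbutton, rad about a vertical pivot, growing clockwise seen from above: 0 = arm along the case's +y (undone), 1.571 = arm along the case's +x, square over the lid (secured). Stops -0.2 and 1.6, starts -0.05 to 0.2, stays where left, turns with 0.06 N m. Arm 16 mm wide, z 71 to 79 mm, ends 68 mm from the pivot, on one side only; push it or turn it by its fin.
- blue_fin (a point): On the turnbutton's pivot, mid-height of its upright thumb fin, 90 mm above the bench. The fin stands on the arm and runs along it (this point's y, which turns with it): 10 mm thick, 44 mm long (18 mm behind the pivot to 26 mm out along the arm), from 79 to 101 mm above the bench.
- red_case: The other case, to be left alone: same sizes, same origin and axes, also ajar with its turnbutton undone, but its lid is RED. The cases stand side by side, either one on the left.

How it is judged (in metres and radians):
On the way, in this order (a step that is already met when the one before it is completed fails the run):
1. the blue lid is shut while its turnbutton is still undone (value of joint blue_lid below 0.05 rad and value of joint blue_turnbutton below 0.7 rad), for 0.1 s.
2. the blue case's turnbutton lies across the shut lid (value of joint blue_lid below 0.07 rad and value of joint blue_turnbutton above 1.31 rad), for 0.2 s.
At the end, for the whole second after the job is handed in: The blue lid is down (within 0.07 rad, about 10 mm at its front edge) and its turnbutton lies across it, at rest, within 15 degrees of square (all of step 2 and velocity of joint blue_turnbutton between -0.1 and 0.1 rad/s); the robot touches nothing.
It fails at once if the robot presses or knocks the red-lidded case with more than 3 N (contact force between any of the fingers, the arm and red_case above 3 N).
It also fails if it takes over 42 s, if anything falls off the work surface, if the arm or the gripper's body presses on something with over 40 N, if the wrist force passes 120 N, or if a joint passes its speed limit or range.

## Working session

There is one attempt and no reset: what is moved stays moved. The work goes in short steps, Python scripts to look and compute and a tool call to move; the robot and the scene stay as the last step left them, time stands still between calls to the robot, and variables do not carry over. Pictures are saved under pics/ and viewed, at most 10 in all, crops included, and the job is handed in when it is done.

```bash
ls; mkdir -p pics; python3 - <<'E'
from workcell import ctrl
import cv2,numpy as np
for n in("scene","top"):
    c=ctrl.camera(n);cv2.imwrite(f"pics/{n}0.png",c["pixels"][:,:,::-1]);np.savez(f"{n}0.npz",**c)
    print(n,c["fx"],c["fy"],c["cx"],c["cy"],np.round(c["extrinsics"],3).tolist(),[k for k in c])
s=ctrl.state();print(s["time_s"],s["tcp_pos"],np.round(s["tcp_rot"],3).tolist())
E
```

```text
pics
workcell.py
scene 411.1935005849447 411.1935005849447 254.32881237334712 195.18651371838754 [[-0.764, -0.398, 0.509, 948.844], [0.646, -0.486, 0.589, 425.269], [0.013, 0.778, 0.628, 536.776], [0.0, 0.0, 0.0, 1.0]] ['pixels', 'fx', 'fy', 'cx', 'cy', 'extrinsics']
top 445.55554894128113 445.55554894128113 251.53056687717665 187.2937494833233 [[-0.021, 0.986, -0.167, 408.813], [-1.0, -0.024, -0.02, -27.042], [-0.024, 0.166, 0.986, 957.319], [0.0, 0.0, 0.0, 1.0]] ['pixels', 'fx', 'fy', 'cx', 'cy', 'extrinsics']
0.1 [ 222.06830305 -502.94700514  230.75802096] [[0.915, 0.404, -0.0], [0.404, -0.915, 0.001], [0.0, -0.001, -1.0]]
```

View pics/scene0.png

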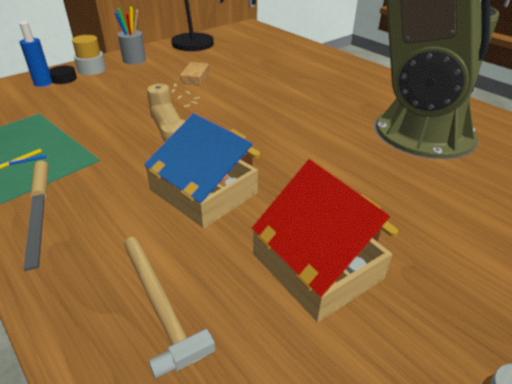

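View pics/top0.png

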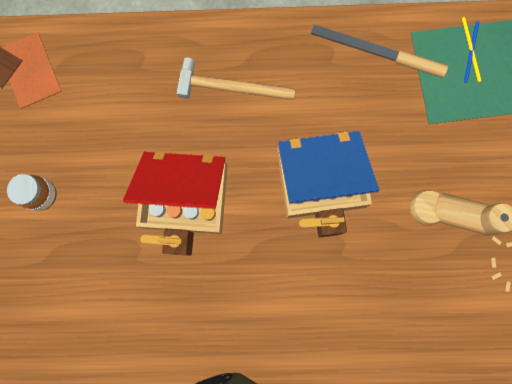

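Top view: the blue case is at the right, with lid corners near (278,147), (362,132), (377,187) and (290,203). Its brass turnbutton is at (300–345,222) on the dark block at (331,223). The red case is at the left. Scene view: blue lid at about (200,155), with the turnbutton tip showing at (255,153). Next I'll measure corners and brass in both views.

```bash
cat > h.py <<'E'
import numpy as np,cv2
def ray(c,p):
    d=np.array([(p[0]-c["cx"])/c["fx"],-(p[1]-c["cy"])/c["fy"],-1.]);E=c["extrinsics"]
    d=E[:3,:3]@d;return E[:3,3],d/np.linalg.norm(d)
def plane(c,p,z):
    o,d=ray(c,p);return o+d*(z-o[2])/d[2]
def tri(a,p,b,q):
    o,d=ray(a,p);r,e=ray(b,q);s=np.linalg.lstsq(np.c_[d,-e],r-o,rcond=None)[0]
    A,B=o+d*s[0],r+e*s[1];return (A+B)/2,np.linalg.norm(A-B)
def hsv(c):return cv2.cvtColor(c["pixels"],cv2.COLOR_RGB2HSV)
def big(m,box=None):
    m=m.astype(np.uint8)
    if box: k=np.zeros_like(m);x0,y0,x1,y1=box;k[y0:y1,x0:x1]=1;m=m*k
    return max(cv2.findContours(m,cv2.RETR_EXTERNAL,cv2.CHAIN_APPROX_NONE)[0],key=cv2.contourArea)
def quad(cn):
    h=cv2.convexHull(cn);e=1.
    while len(a:=cv2.approxPolyDP(h,e,True))>4:e+=.5
    return a[:,0]
def blue(c,box):
    H=hsv(c);return big((H[...,0]>100)&(H[...,0]<125)&(H[...,1]>150),box)
E
python3 - <<'E'
from h import *
t=dict(np.load("top0.npz"));s=dict(np.load("scene0.npz"))
print(quad(blue(t,(260,110,400,230))).tolist(),quad(blue(s,(130,100,270,210))).tolist())
H=hsv(t)
for x,y in((310,223),(337,222),(325,232),(343,230),(330,208),(172,242)):print(x,y,H[y,x])
im=t["pixels"][110:260,260:400,::-1];im2=s["pixels"][100:230,130:270,::-1]
cv2.imwrite("pics/c.png",np.hstack([cv2.resize(im,None,fx=2.8,fy=2.8,interpolation=2)[:364],cv2.resize(im2,None,fx=2.8,fy=2.8,interpolation=2)]))
E
```

```text
[[358, 132], [378, 189], [290, 202], [279, 142]] [[250, 143], [200, 201], [146, 165], [193, 114]]
310 223 [ 20 166 231]
337 222 [ 18 174 202]
325 232 [ 12 158 116]
343 230 [ 12 156 121]
330 208 [ 18 117 226]
172 242 [ 19 168 217]
```

View pics/c.png

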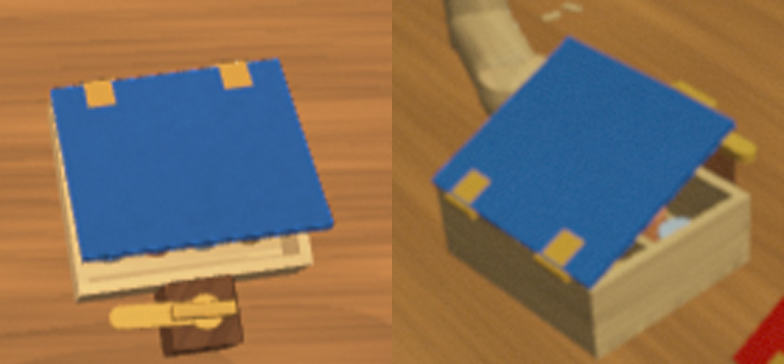

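The enlarged crop shows the top-view lid with its front edge at (290,202)–(378,189). The fin spans (321–345,221), its arm points left (+y), and the pivot disc is near (334,221). The scene view has the lid front corners at (193,114) and (250,143).

```bash
python3 - <<'E'
from h import *
t=dict(np.load("top0.npz"));s=dict(np.load("scene0.npz"))
P={}
for n,p,q in(("FR",(378,189),(193,114)),("FL",(290,202),(250,143)),("HL",(279,142),(200,201)),("HR",(358.5,132),(146,165))):
    P[n],e=tri(t,p,s,q);print(n,P[n].round(1),round(e,1))
d=lambda a,b:round(np.linalg.norm(P[a]-P[b]),1)
print("sizes",d("FR","FL"),d("HR","HL"),d("FR","HR"),d("FL","HL"))
H=hsv(t);c=big((H[...,0]>15)&(H[...,0]<24)&(H[...,1]>150)&(H[...,2]>150),(290,212,355,232))
r=cv2.minAreaRect(c);print(r,cv2.boundingRect(c))
# dark block, top view
D=big((H[...,2]<135)&(H[...,0]<20),(300,205,360,245));print("block",quad(D).tolist(),cv2.boundingRect(D))
for n,p,z in(("arm tip",(299,223.5),79),("finL",(321.4,221),101),("finR",(344.8,220.5),101),("disc",(334,221),79)):
    print(n,plane(t,p,z).round(1))
print("block corners",[plane(t,p,70).round(1).tolist() for p in quad(D)])
print("tip tri",tri(t,(299.5,223.5),s,(258,154)))
h=P["HL"]-P["HR"];print("yaw",np.degrees(np.arctan2(-h[0],h[1])))
for lab,a,b in(("front",(290,202),(378,189)),):
    pass
E
```

```text
FR [ 540.6 -247.9  126.4] 1.0
FL [520.7 -83.  126.7] 3.4
HL [652.7 -67.3  64.8] 1.0
HR [ 670.5 -232.5   62.1] 0.5
sizes 166.1 166.2 145.8 146.7
((321.5, 221.0), (12.0, 45.0), 90.0) (299, 215, 46, 13)
block [[345, 221], [346, 231], [318, 236], [317, 227]] (317, 221, 30, 17)
arm tip [ 482.8 -101.2   79. ]
finL [ 484.7 -142.3  101. ]
finR [ 484.7 -187.1  101. ]
disc [ 486.1 -170.    79. ]
block corners [[486.4, -193.2, 70.0], [466.6, -194.1, 70.0], [458.0, -138.4, 70.0], [475.8, -137.3, 70.0]]
tip tri (array([ 483.57745484, -102.98679167,   76.79376273]), np.float64(1.8097497670805591))
yaw 6.144376025326746
```

The measurements agree with the given sizes:

| Quantity | Measured | Expected |
|---|---|---|
| Lid | 166 x 146 mm | 170 x 150 mm |
| Arm tip height | 77 mm | 71–79 mm |
| Fin length | 45 mm | 44 mm |

The case yaw is about 6.5°, the pivot is near (486,-170), and the case origin is near (587,-158). I'll go above the lid's front with the fingers shut.

Careful with the scale: shifts go in shares of 60 cm and turns go in shares of 2 rad. That gives: 426 mm / 600 = 0.71, 213 mm / 600 = 0.355, 17.5 degrees / 114.5916 = 0.1527.

Call:
creep_tool --increments "0 0.355 -0.1517 0 0 0 0.0785\n0 0.355 -0.1517 0 0 0 0.0785\n0 0.355 -0.1517 0 0 0 0.0785\n0 0.355 -0.1517 0 0 0 0.0785\n0 0.355 -0.1517 0 0 0 0.0785\n0 0.71 -0.305 0 0 0 0.1527\n0 0.71 -0.305 0 0 0 0.1527\n0 0.71 -0.305 0 0 0 0.1527\n0 0.71 -0.305 0 0 0 0.1527\n0 0.71 -0.305 0 0 0 0.1527" --squeeze 40

```text
time_s: 1.1
tcp_pos: [539.3, -161.2, 231.0]
tcp_rot: [[0.994, 0.111, -0.0], [0.111, -0.994, 0.0], [-0.0, -0.0, -1.0]]
ft_force: [-0.2, -1.1, -0.1]
finger_gap: -0.003
grasp_force: 0.0
```

Call:
creep_tool --increments "0 0 0 0 0 0 0\n0 0 0 0 0 0 0"

```text
time_s: 1.3
tcp_pos: [537.9, -163.2, 230.7]
tcp_rot: [[0.994, 0.112, -0.001], [0.112, -0.994, 0.0], [-0.001, -0.0, -1.0]]
ft_force: [0.3, -0.2, 0.0]
finger_gap: -0.001
grasp_force: 0.0
```

In the tool's units: 122 mm / 600 = 0.2033, 114 mm / 600 = 0.19.

Call:
creep_tool --increments "0 0 0 0.0417 0 0 0\n0 0 0 0.0833 0 0 0\n0 0 0 0.125 0 0 0\n0 0 0 0.15 0 0 0\n0 0 0 0.1633 0 0 0\n0 0 0 0.1767 0 0 0\n0 0 0 0.19 0 0 0\n0 0 0 0.2033 0 0 0"

```text
time_s: 2.1
tcp_pos: [538.1, -164.0, 109.3]
tcp_rot: [[0.994, 0.11, 0.001], [0.11, -0.994, -0.0], [0.001, 0.0, -1.0]]
ft_force: [0.5, 0.6, 1.7]
finger_gap: -0.0
grasp_force: 0.6
```

Call:
creep_tool --increments "0 0 0 0.01 0 0 0\n0 0 0 0.02 0 0 0\n0 0 0 0.03 0 0 0\n0 0 0 0.04 0 0 0\n0 0 0 0.05 0 0 0\n0 0 0 0.0567 0 0 0\n0 0 0 0.0617 0 0 0\n0 0 0 0.065 0 0 0\n0 0 0 0.0667 0 0 0\n0 0 0 0.0667 0 0 0"

```text
time_s: 3.1
tcp_pos: [538.0, -163.7, 69.3]
tcp_rot: [[0.994, 0.11, 0.0], [0.11, -0.994, 0.0], [0.0, 0.0, -1.0]]
ft_force: [0.5, -0.8, 0.2]
finger_gap: -0.002
grasp_force: 0.0
```

In the tool's units: 2 mm / 600 = 0.0033, 1 mm / 600 = 0.0017.

Call:
creep_tool --increments "0 0 0 0.0017 0 0 0\n0 0 0 0.0033 0 0 0\n0 0 0 0.0033 0 0 0\n0 0 0 0.0033 0 0 0"

```text
time_s: 3.5
tcp_pos: [538.1, -163.7, 68.0]
tcp_rot: [[0.994, 0.11, 0.001], [0.11, -0.994, -0.0], [0.001, 0.0, -1.0]]
ft_force: [-3.7, 1.2, 7.3]
finger_gap: 0.001
grasp_force: 4.0
```

The lid is down: contact at z 68.0 with 7 N. I'll lift, move to the robot side of the turnbutton arm and look.

In the tool's units: -84 mm / 600 = -0.14, -60 mm / 600 = -0.1.

Call:
creep_tool --increments "0 0 0 -0.05 0 0 0\n0 0 0 -0.1 0 0 0\n0 -0.0467 -0.0283 -0.1 0 0 0\n0 -0.0933 -0.0567 -0.1 0 0 0\n0 -0.14 -0.0833 -0.1 0 0 0\n0 -0.14 -0.0833 -0.1 0 0 0\n0 -0.14 -0.0833 -0.1 0 0 0"

```text
time_s: 4.2
tcp_pos: [449.2, -123.3, 127.8]
tcp_rot: [[0.994, 0.11, 0.001], [0.11, -0.994, -0.0], [0.001, 0.001, -1.0]]
ft_force: [0.1, 0.4, 0.2]
finger_gap: -0.001
grasp_force: 0.0
```

```bash
python3 - <<'E'
from workcell import ctrl
from h import *
a=ctrl.camera("top");b=ctrl.camera("scene")
cv2.imwrite("pics/d.png",np.hstack([cv2.resize(a["pixels"][110:260,260:400,::-1],(364,390),interpolation=2),cv2.resize(b["pixels"][90:240,130:270,::-1],(364,390),interpolation=2)]))
q=quad(blue(b,(130,100,270,210)));print(q.tolist(),[plane(b,p,68).round(0).tolist() for p in q])
E
```

```text
[[256, 167], [200, 201], [147, 163], [203, 138]] [[509.0, -81.0, 68.0], [654.0, -63.0, 68.0], [669.0, -229.0, 68.0], [527.0, -238.0, 68.0]]
```

View pics/d.png

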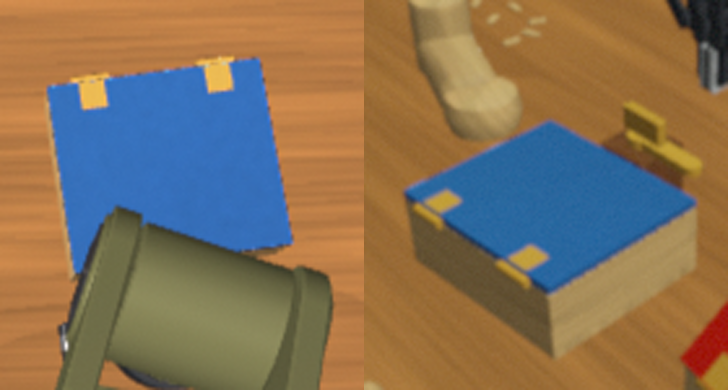

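Scene half: the blue lid lies flat (lid-top corners at z 68 fit the case), and the turnbutton is still undone, its tip at crop (695,160). The tool is clear of it. Now I'll go down beside the arm and sweep it round.

In the tool's units: 54 mm / 600 = 0.09, 50 mm / 600 = 0.0833.

Call:
creep_tool --increments "0 0 0 0.0333 0 0 0\n0 0 0 0.0667 0 0 0\n0 0 0 0.0833 0 0 0\n0 0 0 0.09 0 0 0\n0 0 0 0.09 0 0 0"

```text
time_s: 4.8
tcp_pos: [449.2, -123.3, 73.2]
tcp_rot: [[0.994, 0.11, -0.0], [0.11, -0.994, 0.0], [-0.0, -0.0, -1.0]]
ft_force: [0.0, 0.7, 1.0]
finger_gap: -0.001
grasp_force: 0.0
```

Call:
creep_tool --increments "0 0.01 0 0 0 0 0\n0 0.02 0 0 0 0 0\n0 0.03 0 0 0 0 0\n0 0.0417 0 0 0 0 0\n0 0.0517 0 0 0 0 0\n0 0.0633 0 0 0 0 0\n0 0.0767 0 0 0 0 0\n0 0.09 0.0033 0 0 0 0\n0 0.1017 0.0083 0 0 0 0\n0 0.1017 0.0083 0 0 0 0"

```text
time_s: 5.8
tcp_pos: [511.0, -121.7, 73.2]
tcp_rot: [[0.994, 0.11, 0.001], [0.11, -0.994, -0.0], [0.001, 0.0, -1.0]]
ft_force: [0.6, 0.4, -0.0]
finger_gap: 0.0
grasp_force: 0.0
```

In the tool's units: 21 mm / 600 = 0.035, 20 mm / 600 = 0.0333.

Call:
creep_tool --increments "0 0.0083 0.005 0 0 0 0\n0 0.015 0.0083 0 0 0 0\n0 0.02 0.0133 0 0 0 0\n0 0.025 0.0167 0 0 0 0\n0 0.03 0.0217 0 0 0 0\n0 0.03 0.0267 0 0 0 0\n0 0.03 0.03 0 0 0 0\n0 0.03 0.0333 0 0 0 0\n0 0.03 0.035 0 0 0 0\n0 0.03 0.035 0 0 0 0"

```text
time_s: 6.8
tcp_pos: [530.3, -140.5, 73.3]
tcp_rot: [[0.994, 0.11, 0.0], [0.11, -0.994, -0.0], [0.0, 0.0, -1.0]]
ft_force: [-0.2, -0.2, 0.5]
finger_gap: -0.0
grasp_force: 0.2
```

```bash
python3 - <<'E'
from workcell import ctrl
from h import *
a=ctrl.camera("top");b=ctrl.camera("scene")
cv2.imwrite("pics/e.png",np.hstack([cv2.resize(a["pixels"][110:260,260:400,::-1],(364,390),interpolation=2),cv2.resize(b["pixels"][90:240,130:270,::-1],(364,390),interpolation=2)]))
E
```

```text
(no output)
```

View pics/e.png

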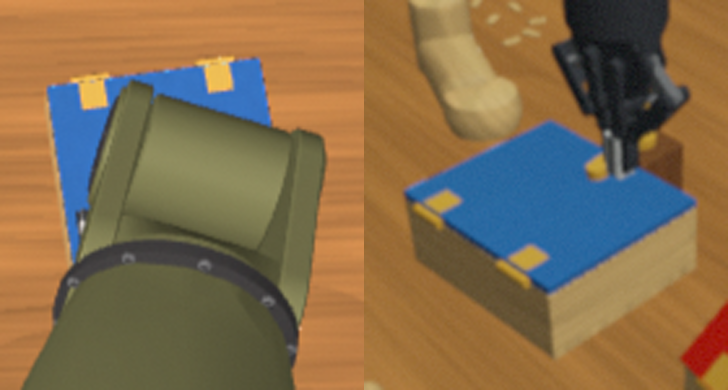

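The arm now lies over the lid, with its tip at crop (597,170) beside the finger. I'll back off, rise and withdraw to measure the angle.

In the tool's units: -180 mm / 600 = -0.3, -100 mm / 600 = -0.1667.

Call:
creep_tool --increments "0 0 -0.01 0 0 0 0\n0 0 -0.02 0 0 0 0\n0 0 -0.02 -0.0667 0 0 0\n0 0 -0.02 -0.1333 0 0 0\n0 0 -0.02 -0.1833 0 0 0\n0 -0.0833 -0.02 -0.1833 0 0 0\n0 -0.1667 -0.02 -0.1833 0 0 0\n0 -0.25 -0.02 -0.1833 0 0 0\n0 -0.3 -0.02 -0.1833 0 0 0\n0 -0.3 -0.02 -0.1833 0 0 0"

```text
time_s: 7.9
tcp_pos: [347.7, -148.0, 183.5]
tcp_rot: [[0.994, 0.109, 0.0], [0.109, -0.994, -0.0], [0.0, 0.0, -1.0]]
ft_force: [0.7, -0.6, -0.5]
finger_gap: -0.004
grasp_force: 0.0
```

```bash
python3 - <<'E'
from workcell import ctrl
from h import *
a=ctrl.camera("top");b=ctrl.camera("scene");np.savez("top1.npz",**a);np.savez("scene1.npz",**b)
cv2.imwrite("pics/f.png",np.hstack([cv2.resize(a["pixels"][110:260,260:400,::-1],(364,390),interpolation=2),cv2.resize(b["pixels"][90:240,130:270,::-1],(364,390),interpolation=2)]))
E
```

```text
(no output)
```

View pics/f.png

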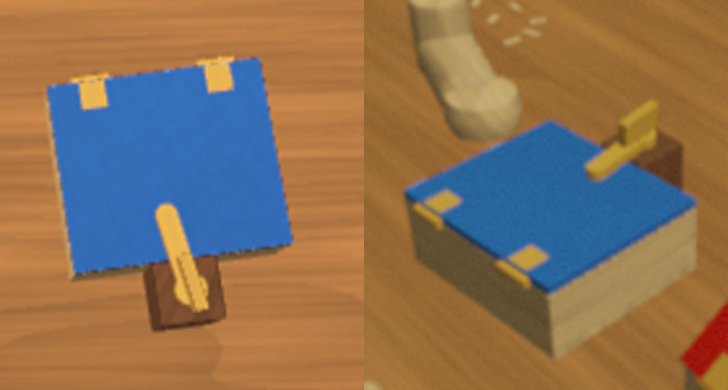

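The top half shows the arm over the lid, from pivot disc (188,288) to tip (166,207) in the crop. It leans a little left of the lid's sides, so I'll measure by how much.

```bash
python3 - <<'E'
from h import *
t=dict(np.load("top1.npz"));s=dict(np.load("scene1.npz"));H=hsv(t)
q=quad(blue(t,(260,110,400,230)));P=[plane(t,p,68)[:2] for p in q];print(q.tolist(),np.round(P).tolist())
m=(H[...,0]>15)&(H[...,0]<26)&(H[...,1]>140)&(H[...,2]>140)
k=np.zeros(m.shape,bool);k[185:205,315:340]=1
for y in range(188,206,2):
    x=np.where(m[y,310:345])[0]+310;print(y,x.min() if len(x) else 0,x.max() if len(x) else 0,end="; ")
k[:]=0;k[190:204,315:340]=1
v,u=np.where(m&k);W=np.array([plane(t,p,79)[:2] for p in zip(u,v)])
l=cv2.fitLine(W.astype(np.float32),cv2.DIST_L2,0,.01,.01).ravel();print("\narm dir",np.degrees(np.arctan2(l[1],l[0])),"through",l[2:])
q=np.array(P);c=q.mean(0);print("lid centre",c,"rect",cv2.minAreaRect(q.astype(np.float32)))
E
```

```text
[[359, 133], [371, 202], [289, 214], [279, 144]] [[667.0, -232.0], [523.0, -247.0], [503.0, -83.0], [648.0, -67.0]]
188 0 0; 190 321 326; 192 320 327; 194 321 328; 196 321 328; 198 322 329; 200 323 330; 202 323 330; 204 324 331; 
arm dir 19.693518 through [ 534.84546 -154.83675]
lid centre [ 585.36249946 -157.46729899] rect ((585.0026245117188, -157.54180908203125), (145.6663818359375, 166.97512817382812), 6.521388053894043)
```

The arm is about 11° short of square because the fingertip is narrower than I assumed. I'll go back in and push about 10 mm further.

In the tool's units: 180 mm / 600 = 0.3, 110 mm / 600 = 0.1833.

Call:
creep_tool --increments "0 0.0833 0 0 0 0 0\n0 0.1667 0 0 0 0 0\n0 0.25 -0.0033 0 0 0 0\n0 0.3 -0.0033 0 0 0 0\n0 0.3 -0.0033 0 0 0 0\n0 0.3 -0.0033 0.0667 0 0 0\n0 0.3 -0.0033 0.1333 0 0 0\n0 0.3 -0.0033 0.175 0 0 0\n0 0.3 -0.0033 0.1833 0 0 0\n0 0.3 -0.0033 0.1833 0 0 0"

```text
time_s: 9.0
tcp_pos: [528.9, -126.1, 73.1]
tcp_rot: [[0.994, 0.111, -0.001], [0.111, -0.994, 0.0], [-0.001, -0.0, -1.0]]
ft_force: [0.2, -0.2, 0.8]
finger_gap: -0.002
grasp_force: 0.0
```

Call:
creep_tool --increments "0 0 0.01 0 0 0 0\n0 0 0.02 0 0 0 0\n0 0 0.025 0 0 0 0\n0 0 0.03 0 0 0 0\n0 0 0.0333 0 0 0 0\n0 0 0.0367 0 0 0 0\n0 0 0.0383 0 0 0 0\n0 0 0.04 0 0 0 0\n0 0 0.04 0 0 0 0"

```text
time_s: 9.9
tcp_pos: [531.4, -150.3, 73.3]
tcp_rot: [[0.994, 0.11, -0.0], [0.11, -0.994, 0.0], [-0.0, -0.0, -1.0]]
ft_force: [0.7, 1.5, -0.2]
finger_gap: 0.001
grasp_force: 0.4
```

In the tool's units: -180 mm / 600 = -0.3, -150 mm / 600 = -0.25.

Call:
creep_tool --increments "0 0 -0.01 0 0 0 0\n0 0 -0.02 0 0 0 0\n0 0 -0.02 -0.0667 0 0 0\n0 0 -0.02 -0.1333 0 0 0\n0 0 -0.02 -0.1833 0 0 0\n0 -0.0833 -0.02 -0.1833 0 0 0\n0 -0.1667 -0.02 -0.1833 0 0 0\n0 -0.25 -0.02 -0.1833 0 0 0\n0 -0.3 -0.02 -0.1833 0 0 0\n0 -0.3 -0.02 -0.1833 0 0 0"

```text
time_s: 10.9
tcp_pos: [348.7, -157.9, 183.4]
tcp_rot: [[0.994, 0.109, 0.0], [0.109, -0.994, -0.0], [0.0, 0.0, -1.0]]
ft_force: [0.4, -0.7, -0.9]
finger_gap: 0.005
grasp_force: 0.0
```

```bash
python3 - <<'E'
from workcell import ctrl
from h import *
t=ctrl.camera("top");H=hsv(t)
m=(H[...,0]>15)&(H[...,0]<26)&(H[...,1]>140)&(H[...,2]>140)
L=[]
for y in range(193,205):
    x=np.where(m[y,310:345])[0]+310;L.append(plane(t,(x.mean(),y),79)[:2])
L=np.array(L,np.float32);l=cv2.fitLine(L,cv2.DIST_L2,0,.01,.01).ravel();print("arm dir",np.degrees(np.arctan2(l[1],l[0])),l[2:])
t0=dict(np.load("top1.npz"));H=hsv(t0);m=(H[...,0]>15)&(H[...,0]<26)&(H[...,1]>140)&(H[...,2]>140)
L=np.array([plane(t0,((np.where(m[y,310:345])[0]+310).mean(),y),79)[:2] for y in range(193,205)],np.float32);l=cv2.fitLine(L,cv2.DIST_L2,0,.01,.01).ravel();print("before",np.degrees(np.arctan2(l[1],l[0])))
b=ctrl.camera("scene")
cv2.imwrite("pics/g.png",np.hstack([cv2.resize(t["pixels"][110:260,260:400,::-1],(364,390),interpolation=2),cv2.resize(b["pixels"][90:240,130:270,::-1],(364,390),interpolation=2)]))
E
```

```text
arm dir 4.8496094 [ 530.96277 -164.05002]
before 15.31449
```

View pics/g.png

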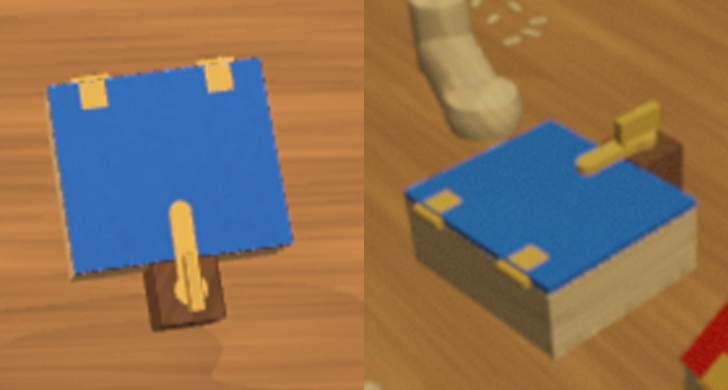

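The arm now points 4.8° against the case's 6.5°, so it is within 2° of square. The picture shows it straight over the flat lid, tip at crop (180,207), and the robot is clear. I'll hand in.

```bash
python3 -c "
from workcell import ctrl
print(ctrl.job_done())"
```

```text
the job is handed in; nothing more can be done
None
```

The blue lid is shut flat and its turnbutton lies across it, within about 2° of square by the top camera; the robot is clear, the red case was not approached, and I handed the job in at about 11 s (no verdict was shown).

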